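# Clip the tether snap hook onto the bench anchor loop

### The job

Pick up the loose snap hook and clip it round one upright leg of the anchor loop on the bench, pressing its sprung gate against the leg until the leg is inside and the gate has sprung shut. Then pull the hook back along its length so that the leg beds in the bow, and prove it with a tug of about 14 N held for a second, never loading the loop with more than 20 N. Leave the hook clipped, lying flat on the bench and let go, without disturbing the pliers, the jar or the piece of glass.

Things in the scene. Friction and masses are not known exactly. Their poses are not given: they have to be found in the camera images.
- snap_hook: Snap hook, 138 x 46 x 16 mm, 0.15 to 0.24 kg, lying flat. Origin: under the middle of its black grip, on the underside; z up, x from grip to bow, gate on the +y side. Grip: block, x -16 to 18, y -8 to 8, 16 mm high; behind it a 26 mm wide stop flange (x -22 to -16) and wire bail (to x -42). Hook: of 10 mm round aluminium bar, z 0 to 10; its back runs along y = -20 (inner face -15).
- hook_mouth (a point): Where a bar goes in, hook x = 53, y = 14, z = 5 mm; hook's axes. The mouth, from the hinge (x = 30) to the end of the 10 mm thick nose (x = 67, y = 14), is closed by the gate. An 8 mm bar enters toward -y with its centre at x 44 to 62, pushing the gate in; the gate springs shut behind it once the bar is over 41 mm from the hinge: go in to y about -10, then on toward the bow.
- hook_bow (a point): Centre of an 8 mm bar bedded in the bow: hook x = 83, y = -3, z = 5 mm; hook's axes. The bow's inner face is 4 mm further along x, its outer face 14 mm.
- gate (a joint): Hinge of the gate, a 6 mm round bar 34 mm long from the pin at hook x = 30, y = 14 mm toward the nose. 0 rad is shut (by the nose); grows as it swings inward (to the hook's -y), up to 1.25. A spring shuts it: 0.048 Nm when shut, plus 0.06 Nm per rad, so a bar near its tip needs about 2 to 5 N.
- anchor_loop: Slotted dark plate, 40 (x) x 104 (y) x 4 mm, fixed to the bench, with the anchor loop clamped in it: an upright rigid U of 8 mm round steel bar, 45 mm high, legs at y = -25 and +25 mm, straight up to 34 mm, joined by a crossbar along y. The U stands anywhere from x = -6 to +6 mm in its slots and does not give. Nuts and screws reach 6.5 mm. Origin: centre of the plate's underside; z up.
- slot_right (a point): Middle of the slot of the leg at the plate's y = -25 mm, on the plate's top, 4 mm above the bench; same axes as the plate. The leg stands up out of this slot, up to 6 mm to either side of this point along the plate's x (not shown in this reading: feel or look for it).
- slot_left (a point): The same for the leg at the plate's y = +25 mm.
- running_pliers: Bystander: pliers with blue handles, 168 x 61 x 18 mm, lying flat beyond the loop. Origin under its middle.
- brush_glass: Bystander: empty glass jar, 63 mm across, 97 mm high, standing beyond the loop. Origin under its middle.
- glass_slab: Bystander: flat piece of pale glass, 60 x 80 x 8 mm, lying to the right of the hook. Origin under its middle.
Things that resemble listed ones, but are neither listed nor needed, are in the scene too. Leave any yellow look-alike of the anchor_loop alone.

How it is judged (in metres and radians):
On the way, in this order (a step that is already met when the one before it is completed fails the run):
1. a leg of the loop presses the gate open (value of joint gate above 0.3 rad and contact force between snap_hook and anchor_loop above 0.5 N), for 0.02 s.
2. with the leg inside the hook, bedded in the bow, and the gate shut, the hook is pulled against the leg with more than 10 N for 0.4 s (value of joint gate below 0.1 rad and ((x of slot_right in the frame of snap_hook between 0.07 and 0.092 m and y of slot_right in the frame of snap_hook between -0.019 and 0.013 m) or (x of slot_left in the frame of snap_hook between 0.07 and 0.092 m and y of slot_left in the frame of snap_hook between -0.019 and 0.013 m)) and contact force between snap_hook and anchor_loop above 10 N), for 0.4 s.
At the end, for the whole second after the job is handed in: The hook encloses one leg (the middle of its slot lies within the hook's ring: hook x 28 to 92, y -19 to 13 mm), the gate is shut (under 0.10 rad), and the hook lies at rest on the bench: grip's underside below 12 mm, tilt under 0.2 rad, bearing on the loop with under 8 N (value of joint gate below 0.1 rad and ((x of slot_right in the frame of snap_hook between 0.028 and 0.092 m and y of slot_right in the frame of snap_hook between -0.019 and 0.013 m) or (x of slot_left in the frame of snap_hook between 0.028 and 0.092 m and y of slot_left in the frame of snap_hook between -0.019 and 0.013 m)) and height (world z) of snap_hook below 0.012 m and angle between snap_hook's own z axis and vertical below 0.2 rad and linear speed of snap_hook below 0.02 m/s and contact force between snap_hook and anchor_loop below 8 N); the robot touches nothing.
It fails at once if hook and loop are pressed together with more than 20 N (contact force between snap_hook and anchor_loop above 20 N).
It fails at once if the pliers moved more than 25 mm (distance of running_pliers from where it was at the start of the episode above 0.025 m).
It fails at once if the jar moved more than 25 mm (distance of brush_glass from where it was at the start of the episode above 0.025 m).
It fails at once if the piece of glass moved more than 25 mm (distance of glass_slab from where it was at the start of the episode above 0.025 m).
It also fails if it takes over 64 s, if anything falls off the work surface, if the arm or the gripper's body presses on something with over 40 N, if the wrist force passes 120 N, or if a joint passes its speed limit or range.

### The arm

A 6-joint arm with a two-finger parallel gripper is mounted at the origin on a cart in front of the work surface, level with it; the furniture and walls round the work are solid. World frame = base frame: x ahead of the robot, y to its left, z up, the work surface at z = 0. Lengths are in m, angles in degrees, forces in N, time in s.
With the tool pointing down it reaches from about 0.35 to 0.875 m from the base axis. Payload 4.2 kg.
Tool frame: the origin (TCP) lies between the finger pads; the fingertips stand 25 mm ahead of it and the grasp point (between the pads) lies 6 mm ahead of it (robot.tip_reach is the distance from the TCP to the fingertips, in m); z points along the fingers, y is the direction in which the jaws open and shut (so a half turn about z gives the same grasp; the last joint's range is limited). The gripper opens to 87 mm and grips with 3 to 60 N. Pads are 19 mm wide; open, the fingers measure 117 mm over their backs; the gripper's body (75 mm by 190 mm) begins 51 mm behind the grasp point.
Start: joints at [-50.443, 22.042, 0.453, 0, -68.411, -14.817], TCP at [0.262, -0.568, 0.248] pointing down, gripper open.
Joint ranges: [-179.83, 179.83], [-69.29, 118.12], [-61.27, 80.66], [-181.25, 117.63], [-171.15, -9.14], [-177.46, 177.46]. Speed limits (degrees/s): [159.86, 159.86, 180, 180, 180, 180].

### API

Orientations are given as a 3x3 rotation matrix whose columns are the frame's x, y, z axes.
In Python, from cell import robot gives the robot as it stands.
- The arm moves only by the tool send_rows, never from a script. Its argument "plan" is a list of rows, each a list of 3 entries, a list of its own where there are three numbers: the shift along the tool's x, y, z in mm, then the turn, a rotation vector about the tool's x, y, z in rad, then the gripper's target within -1 to 1 (shut at 1, half-way at 0, fully open at -1). In form: [[[dx, dy, dz], [rx, ry, rz], fingers], ...]. A call has exactly 5 rows; each row is the pose to reach, as a shift and turn from the pose measured when the call began, along the tool's axes at that moment; what a row does not reach only later rows make up. A row lasts 1/10 s, in which the tool goes at most 50 mm and 8.59 degrees, less where a joint would pass 70% of its speed; a pose out of reach is approached as far as the arm can. A call with a gripper value outside its range is refused whole. The fingers move at their own pace and stop on an object; "force" is the grip in N (left out, the last holds). Time passes only in rows, so rows that repeat a pose let the fingers close, or fill a call up. It gives the time, the measured TCP pose, the force and the opening at its end, in the units of the state.
- robot.get_state(): the state, without advancing time (a new reading comes with each control period).
- robot.get_image(name): name is "side" or "top"; returns the picture (400x640x3 uint8, blue, green, red); there is no depth.
- robot.calibration(name): a dict with "fov_y" (degrees; the focal length in pixels is half the picture's height over the tangent of half this angle, whatever the lens; pixels are square), "cx", "cy" (the principal point, pixels), "rvec" (rotation vector, rad) and "tvec" (3), from world to camera coordinates, as OpenCV has them. Camera axes: x right, y down, z forward; pixel columns grow to the right and rows downward; lengths in m; the calibration is good to about 2 mm. A picture is of the moment at which its call begins. calibration takes no time and is no camera call.
- robot.finish_job(): hands the job in, once; it reports no verdict.
The state is a dict: "time": time; "joints": joint angles; "dq": joint speeds; "joint_efforts": joint torques, N m; "ee_pos": TCP position; "ee_rot": TCP orientation; "wrist_force": force on the tool from outside, world axes, zero at the start; "torque": the same for the moment, N m; "opening": opening from 0.0 (shut) to 1.0 (fully open).
Only numpy, scipy, OpenCV 4.12 (cv2) and the standard library are available. Lean on these libraries where they do the work, as an engineer would, in place of code of your own. Each camera call takes 0.05 s, during which the arm holds its last target.

## Working session

There is one attempt and no reset: what is moved stays moved. The work goes in short steps, Python scripts to look and compute and a tool call to move; the robot and the scene stay as the last step left them, time stands still between calls to the robot, and variables do not carry over. Pictures are saved under pics/ and viewed, and the job is handed in when it is done.

Besides the shell and the picture viewer there is one more tool, called after "Request:" by a JSON object that holds its "method" and its "body". send_rows: Moves the arm, as the interface text tells. Its arguments: {"type":"object","properties":{"plan":{"type":"array"},"force":{"type":"number"}},"required":["plan"]}

```bash
ls; mkdir -p pics
python3 - <<'E'
from cell import robot
import cv2
for n in("side","top"):
    cv2.imwrite(f"pics/{n}0.png",robot.get_image(n)); print(n,robot.calibration(n))
print(robot.get_state())
E
```

```text
pics
side {'fov_y': 54.07557803865026, 'cx': 325.15522906185635, 'cy': 198.0877353936865, 'rvec': array([ 0.49364689, -2.65987502,  1.22265647]), 'tvec': array([0.5631299 , 0.09962062, 1.1016415 ])}
top {'fov_y': 48.719921327565444, 'cx': 318.6599901629687, 'cy': 200.12276346671612, 'rvec': array([ 2.16524724, -2.10977074,  0.11522816]), 'tvec': array([0.0960166 , 0.58319151, 1.12703652])}
{'time': 0.1, 'joints': array([-5.04429774e+01,  2.20852885e+01,  3.89320596e-01, -2.43362553e-02,
       -6.84103813e+01, -1.48151528e+01]), 'dq': array([ 0.0573239 , -0.0713507 ,  0.15344422, -0.00795781, -0.03224265,
        0.02236849]), 'joint_efforts': array([-3.78199984e-04, -3.91691601e+01,  1.87935269e+01,  4.23186421e+00,
        1.34490352e-02, -7.41387521e-05]), 'ee_pos': array([ 0.26138737, -0.56719562,  0.24659441]), 'ee_rot': array([[-9.08268084e-01, -4.18387759e-01, -8.77555058e-04],
       [-4.18388669e-01,  9.08266531e-01,  1.68256730e-03],
       [ 9.30883281e-05,  1.89538127e-03, -9.99998199e-01]]), 'wrist_force': array([-0.34051075, -0.57214737, -0.13162121]), 'torque': array([-0.00211917,  0.02888056,  0.03075988]), 'opening': 1.003279130261161}
```

View pics/top0.png

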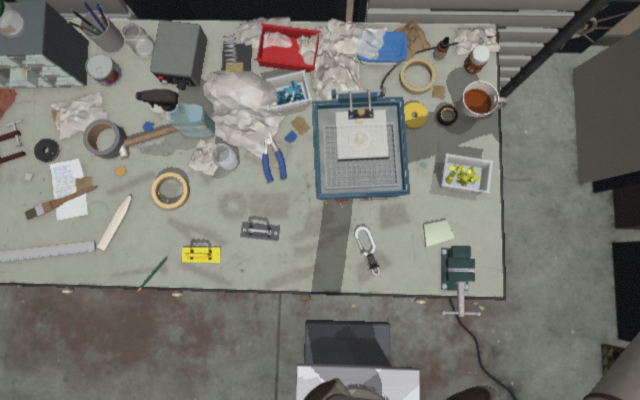

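View pics/side0.png

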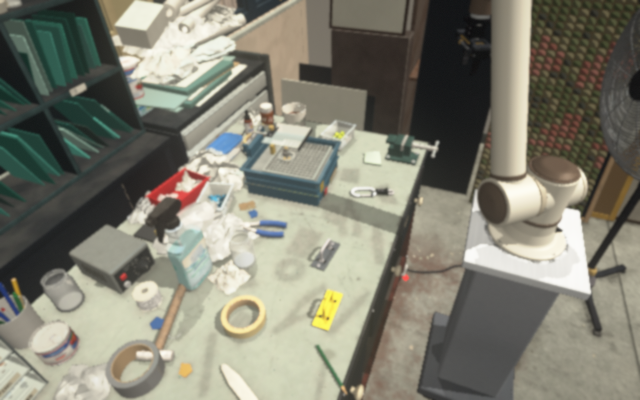

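```bash
cat > h.py <<'E'
import numpy as np, cv2
from cell import robot
def cam(n):
    c=robot.calibration(n); f=200/np.tan(np.radians(c['fov_y']/2))
    K=np.array([[f,0,c['cx']],[0,f,c['cy']],[0,0,1.]]); R=cv2.Rodrigues(c['rvec'])[0]; return K,R,np.array(c['tvec'])
def ray(n,p):
    K,R,t=cam(n); d=R.T@np.linalg.inv(K)@np.array([p[0],p[1],1.]); return -R.T@t,d/np.linalg.norm(d)
def onz(n,p,z):
    o,d=ray(n,p); return o+d*(z-o[2])/d[2]
def proj(n,P):
    K,R,t=cam(n); q=K@(R@np.asarray(P,float)+t); return q[:2]/q[2]
def tri(p1,p2):
    o1,d1=ray('top',p1);o2,d2=ray('side',p2)
    A=np.stack([d1,-d2],1);s=np.linalg.lstsq(A,o2-o1,rcond=None)[0]
    a=o1+s[0]*d1;b=o2+s[1]*d2;return (a+b)/2,np.linalg.norm(a-b)
E
python3 - <<'E'
from h import *
t=cv2.imread('pics/top0.png');s=cv2.imread('pics/side0.png')
def crop(i,x,y,w,h,k,n): cv2.imwrite(n,cv2.resize(i[y:y+h,x:x+w],None,fx=k,fy=k,interpolation=cv2.INTER_CUBIC))
crop(t,230,200,160,90,5,'pics/t1.png')
crop(s,300,170,110,90,7,'pics/s1.png')
for p in [(367,250),(260,231),(438,233),(272,165),(224,157)]: print(p,onz('top',p,0.005).round(4))
E
```

```text
(367, 250) [ 0.4538 -0.021   0.005 ]
(260, 231) [0.4971 0.2689 0.005 ]
(438, 233) [ 0.5042 -0.2101  0.005 ]
(272, 165) [0.6803 0.244  0.005 ]
(224, 157) [0.7001 0.3788 0.005 ]
```

View pics/t1.png

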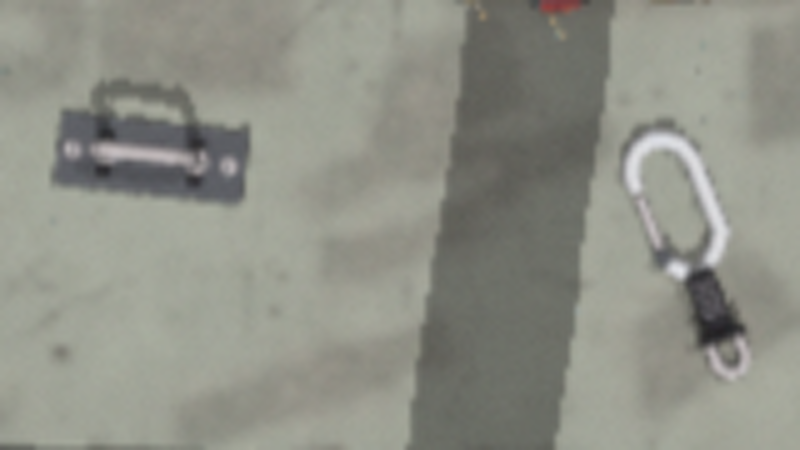

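View pics/s1.png

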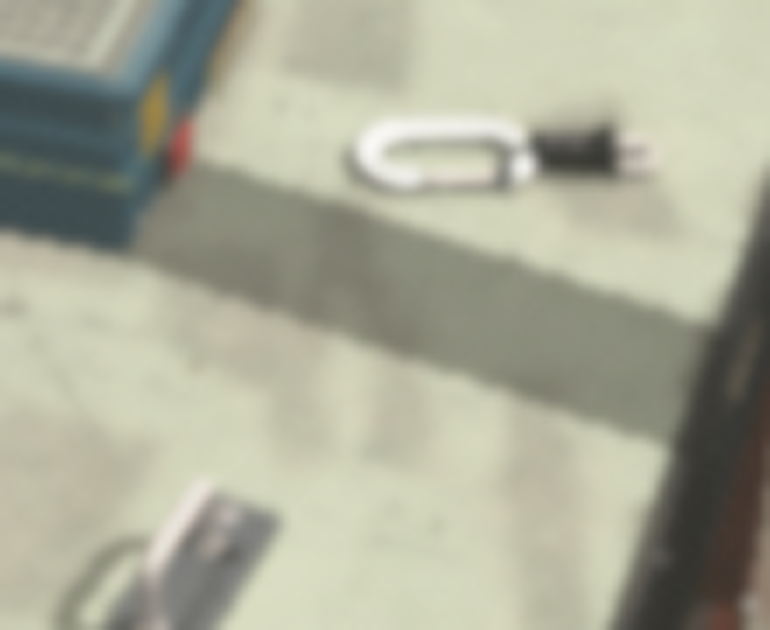

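Run:
```python
from h import *
t=cv2.imread('pics/top0.png');s=cv2.imread('pics/side0.png')
def crop(i,x,y,w,h,k,n): cv2.imwrite(n,cv2.resize(i[y:y+h,x:x+w],None,fx=k,fy=k,interpolation=cv2.INTER_NEAREST))
crop(t,235,208,50,40,15,'pics/t2.png')
crop(s,302,230,48,44,13,'pics/s2.png')
hs=cv2.cvtColor(t,cv2.COLOR_BGR2HSV)
x0,y0,x1,y1=348,215,390,282
v=hs[y0:y1,x0:x1,2]; 
for nm,m in(('bright',v>205),('dark',v<75)):
    n,l,st,c=cv2.connectedComponentsWithStats(m.astype(np.uint8))
    for i in range(1,n):
        if st[i,4]>6:
            ys,xs=np.where(l==i); P=np.stack([xs+x0,ys+y0],1).astype(np.float32)
            W=np.array([onz('top',p,.006)[:2] for p in P]); 
            r=cv2.minAreaRect((W*1000).astype(np.float32))
            print(nm,st[i,4],c[i]+[x0,y0],W.mean(0).round(4),r)
```

```text
bright 72 [366.06944444 235.72222222] [ 0.4919 -0.0179] ((486.6575622558594, -20.340591430664062), (70.50753784179688, 36.092247009277344), 50.07787322998047)
dark 12 [369.25 255.75] [ 0.4387 -0.0271] ((438.030029296875, -27.763275146484375), (10.717124938964844, 7.993280410766602), 0.7228077054023743)
dark 45 [372.55555556 264.68888889] [ 0.4153 -0.0361] ((417.02740478515625, -38.63324737548828), (21.052196502685547, 23.888282775878906), 0.7052676677703857)
```

View pics/t2.png

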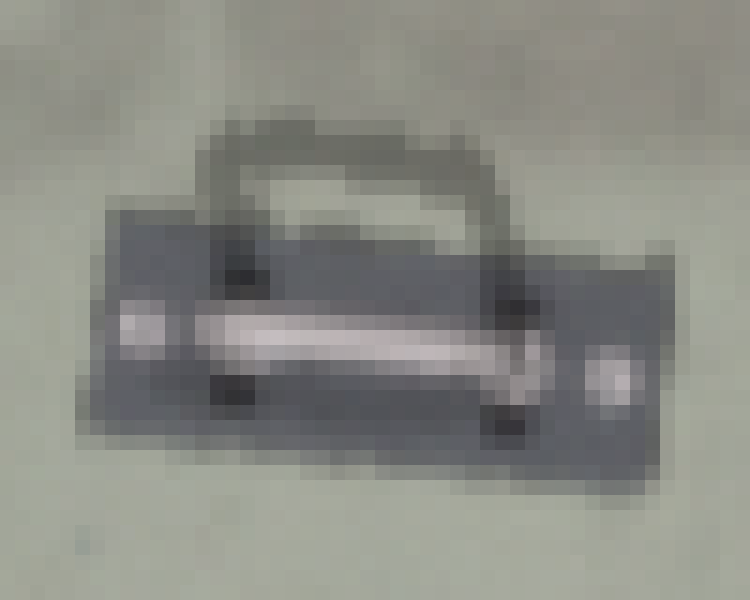

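View pics/s2.png

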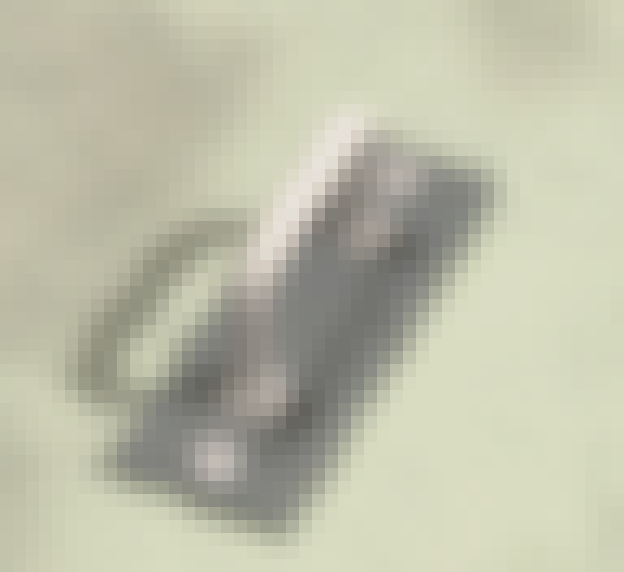

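Run:
```python
from h import *
T=lambda X,Y:(X/15+235-.5,Y/15+208-.5)
S=lambda X,Y:(X/13+302-.5,Y/13+230-.5)
print('cams',ray('top',(320,200))[0].round(3),ray('side',(320,200))[0].round(3))
for n,c in(('A',(105,205)),('B',(668,262)),('C',(650,490)),('D',(85,440))): print(n,onz('top',T(*c),.004).round(4))
for n,c in(('A',(120,455)),('D',(290,525)),('C',(492,175)),('B',(385,130))): print('side',n,onz('side',S(*c),.004).round(4))
sl=onz('top',T(142,328),.006);sr=onz('top',T(614,383),.006);print('screws',sl,sr,np.linalg.norm(sl-sr))
print('slots L',[onz('top',T(*c),.004).round(4) for c in((240,275),(235,392))],'R',[onz('top',T(*c),.004).round(4) for c in((515,310),(507,427))])
print('feet side',onz('side',S(265,395),.006).round(4),onz('side',S(368,240),.006).round(4))
print('screw side',onz('side',S(218,460),.006).round(4))
print('crossbar top',[onz('top',T(*c),.045).round(4) for c in((215,330),(535,355))],'side',[onz('side',S(*c),.045).round(4) for c in((345,125),(250,262))])
t=lambda X,Y:(X/5+230-.4,Y/5+200-.4)
for nm,c,z in(('grip c',(711,305),.016),('grip front mid',(697,272),.012),('flange rear',(722,342),.01),('bail end',(737,380),.003),('bow end',(655,122),.005),('hinge',(660,256),.008),('flangeL',(700,345),.014),('flangeR',(747,330),.014)): print(nm,onz('top',t(*c),z).round(4))
s_=lambda X,Y:(X/7+300-.4,Y/7+170-.4)
for nm,c,z in(('grip front',(533,148),.016),('rear',(618,150),.016),('bail end',(658,155),.004),('bow end',(350,155),.005)): print('side',nm,onz('side',s_(*c),z).round(4))
```

```text
cams [0.423 0.076 1.198] [0.227 0.921 0.8  ]
A [0.5227 0.3209 0.004 ]
B [0.5149 0.2179 0.004 ]
C [0.4737 0.2196 0.004 ]
D [0.48   0.3223 0.004 ]
side A [0.5201 0.3191 0.004 ]
side D [0.4815 0.3237 0.004 ]
side C [0.4762 0.2209 0.004 ]
side B [0.5021 0.2166 0.004 ]
screws [0.50037298 0.31257961 0.006     ] [0.49267834 0.22659483 0.006     ] 0.08632838652233263
slots L [array([0.5106, 0.2956, 0.004 ]), array([0.4894, 0.2955, 0.004 ])] R [array([0.5055, 0.2453, 0.004 ]), array([0.4844, 0.2459, 0.004 ])]
feet side [0.498  0.2958 0.006 ] [0.4935 0.2491 0.006 ]
screw side [0.5005 0.3149 0.006 ]
crossbar top [array([0.4978, 0.292 , 0.045 ]), array([0.4949, 0.2357, 0.045 ])] side [array([0.496 , 0.2544, 0.045 ]), array([0.5002, 0.2958, 0.045 ])]
grip c [ 0.426  -0.0331  0.016 ]
grip front mid [ 0.4432 -0.0258  0.012 ]
flange rear [ 0.4067 -0.0397  0.01  ]
bail end [ 0.3869 -0.0485  0.003 ]
bow end [ 0.5231 -0.0028  0.005 ]
hinge [ 0.4512 -0.0064  0.008 ]
flangeL [ 0.4049 -0.0277  0.014 ]
flangeR [ 0.4134 -0.0524  0.014 ]
side grip front [ 0.4414 -0.0185  0.016 ]
side rear [ 0.4053 -0.0303  0.016 ]
side bail end [ 0.3902 -0.0476  0.004 ]
side bow end [0.5209 0.0018 0.005 ]
```

Request:
{"method": "send_rows", "body": {"plan": [[[-30,34,0],[0,0,0.073],-1],[[-60,68,0],[0,0,0.073],-1],[[-90,102,0],[0,0,0.073],-1],[[-120,136,0],[0,0,0.073],-1],[[-150,170,0],[0,0,0.073],-1]]}}

```text
time: 0.6
ee_pos: [0.3265, -0.3482, 0.2465]
ee_rot: [[-0.937, -0.351, -0.001], [-0.351, 0.937, 0.002], [0.0, 0.003, -1.0]]
wrist_force: [1.1, -0.3, -0.1]
opening: 0.999
```

```bash
cat >> h.py <<'E'
def to(x,y,z,toolx_deg):
    # residual to pose with TCP at x,y,z, tool z down, tool x at angle; in tool axes (mm, rad)
    from scipy.spatial.transform import Rotation as Ro
    s=robot.get_state();R=s['ee_rot'];a=np.radians(toolx_deg)
    D=np.array([[np.cos(a),np.sin(a),0],[np.sin(a),-np.cos(a),0],[0,0,-1]])
    d=R.T@(np.array([x,y,z])-s['ee_pos'])*1000
    print('t',s['time'],'pos',s['ee_pos'].round(4),'yawx',np.degrees(np.arctan2(R[1,0],R[0,0])).round(2),'F',s['wrist_force'].round(2),'open',round(s['opening'],3),'j',s['joints'].round(0))
    print('shift mm',d.round(1),'rot',Ro.from_matrix(R.T@D).as_rotvec().round(4))
E
python3 -c "
from h import *
to(.424,-.0336,.10,200.5)"
```

```text
t 0.6 pos [ 0.3265 -0.3482  0.2465] yawx -159.48 F [ 1.07 -0.34 -0.12] open 0.999 j [-27.   8. -19.  -0. -63. -42.]
shift mm [-201.7  260.1  147.1] rot [ 0.0025 -0.0005  0.0003]
```

Request:
{"method": "send_rows", "body": {"plan": [[[-25,32,0],[0.0025,0,0],-1],[[-50,65,0],[0.0025,0,0],-1],[[-78,100,0],[0.0025,0,0],-1],[[-106,136,0],[0.0025,0,0],-1],[[-134,172,0],[0.0025,0,0],-1]]}}

```text
time: 1.1
ee_pos: [0.3915, -0.1384, 0.2468]
ee_rot: [[-0.937, -0.35, -0.0], [-0.35, 0.937, 0.0], [0.0, 0.0, -1.0]]
wrist_force: [0.2, -0.2, -0.2]
opening: 0.999
```

Request:
{"method": "send_rows", "body": {"plan": [[[-22,28,10],[0,0,0],-1],[[-44,57,40],[0,0,0],-1],[[-60,78,80],[0,0,0],-1],[[-67,88,110],[0,0,0],-1],[[-67,88,125],[0,0,0],-1]]}}

```text
time: 1.6
ee_pos: [0.4221, -0.0314, 0.1193]
ee_rot: [[-0.936, -0.352, -0.005], [-0.352, 0.936, -0.001], [0.005, 0.001, -1.0]]
wrist_force: [-0.7, -0.9, 0.4]
opening: 0.998
```

```bash
python3 -c "
from h import *
t=robot.get_image('top');s=robot.get_image('side')
to(.424,-.0336,.028,200.5)
cv2.imwrite('pics/t3.png',np.vstack([cv2.resize(t[200:290,300:420],None,fx=5,fy=5)[:300],cv2.resize(s[150:210,320:440],None,fx=5,fy=5)]))"
```

```text
t 1.7 pos [ 0.4216 -0.0325  0.1196] yawx -159.46 F [ 0.16 -0.2   0.02] open 0.998 j [ 18.  11. -37.  -0. -42. -87.]
shift mm [-2.5 -2.  91.5] rot [ 0.0009 -0.0069  0.0007]
```

View pics/t3.png

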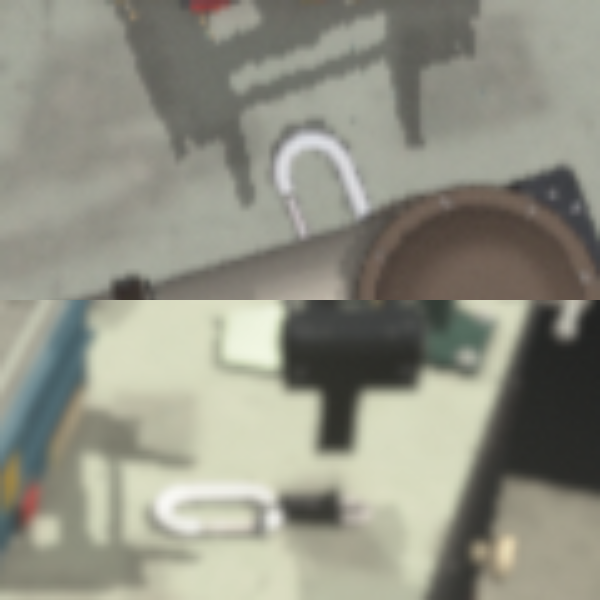

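Request:
{"method": "send_rows", "body": {"plan": [[[-2.5,-2,25],[0.001,-0.007,0.001],-1],[[-2.5,-2,50],[0.001,-0.007,0.001],-1],[[-2.5,-2,75],[0.001,-0.007,0.001],-1],[[-2.5,-2,88],[0.001,-0.007,0.001],-1],[[-2.5,-2,91.5],[0.001,-0.007,0.001],-1]], "force": 45}}

```text
time: 2.2
ee_pos: [0.4238, -0.034, 0.0276]
ee_rot: [[-0.937, -0.349, -0.001], [-0.349, 0.937, -0.001], [0.001, -0.0, -1.0]]
wrist_force: [-0.7, 0.1, 0.6]
opening: 1.0
```

```bash
python3 -c "
from h import *
t=robot.get_image('top');s=robot.get_image('side')
to(.424,-.0336,.028,200.5)
cv2.imwrite('pics/t4.png',cv2.resize(s[150:210,320:440],None,fx=6,fy=6))"
```

```text
t 2.3 pos [ 0.4245 -0.0338  0.0285] yawx -159.53 F [0.78 0.43 0.02] open 0.996 j [ 17.  21. -42.   0. -27. -87.]
shift mm [0.4 0.3 0.5] rot [-0.0003  0.0007 -0.0005]
```

View pics/t4.png

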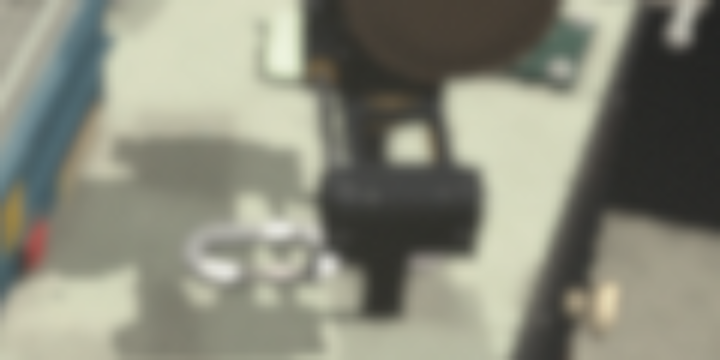

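Request:
{"method": "send_rows", "body": {"plan": [[[0,0,0],[0,0,0],1],[[0,0,0],[0,0,0],1],[[0,0,0],[0,0,0],1],[[0,0,0],[0,0,0],1],[[0,0,0],[0,0,0],1]], "force": 45}}

```text
time: 2.8
ee_pos: [0.4246, -0.0337, 0.0287]
ee_rot: [[-0.937, -0.35, 0.001], [-0.35, 0.937, 0.0], [-0.001, -0.0, -1.0]]
wrist_force: [0.1, 0.1, 0.2]
opening: 0.631
```

Request:
{"method": "send_rows", "body": {"plan": [[[0,0,0],[0,0,0],1],[[0,0,-5],[0,0,0],1],[[0,0,-15],[0,0,0],1],[[0,0,-30],[0,0,0],1],[[0,0,-40],[0,0,0],1]]}}

```text
time: 3.3
ee_pos: [0.4251, -0.0336, 0.0702]
ee_rot: [[-0.937, -0.35, 0.003], [-0.35, 0.937, 0.001], [-0.003, -0.001, -1.0]]
wrist_force: [-0.6, 0.2, -0.4]
opening: 0.174
```

```bash
python3 -c "
from h import *
t=robot.get_image('top');s=robot.get_image('side')
to(.424,-.0336,.068,200.5)
cv2.imwrite('pics/t5.png',np.vstack([cv2.resize(t[200:290,300:420],None,fx=5,fy=5)[:300],cv2.resize(s[150:210,320:440],None,fx=5,fy=5)]))"
```

```text
t 3.4 pos [ 0.4257 -0.0334  0.0704] yawx -159.51 F [-0.36 -0.48 -0.55] open 0.079 j [ 18.  16. -40.   0. -33. -87.]
shift mm [1.7 0.4 2.4] rot [-0.0007  0.0055 -0.0001]
```

View pics/t5.png

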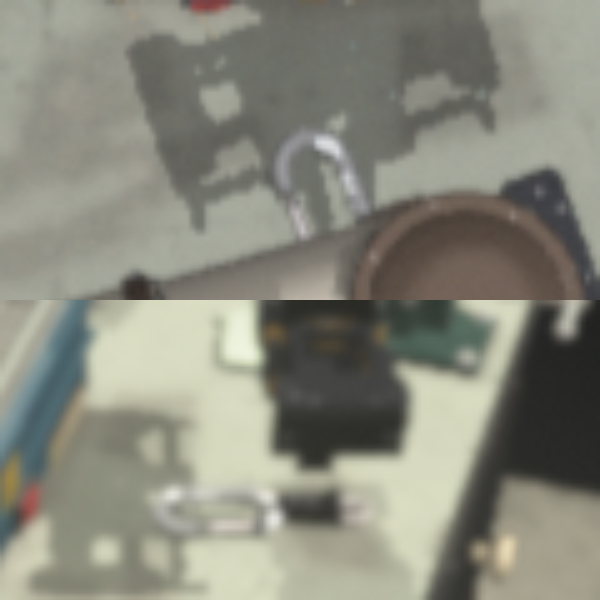

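Request:
{"method": "send_rows", "body": {"plan": [[[1,0,-5],[0,0.0055,0],-0.3],[[1,0,-5],[0,0.0055,0],-0.3],[[1,0,-5],[0,0.0055,0],-0.3],[[1,0,-5],[0,0.0055,0],-0.3],[[1,0,-5],[0,0.0055,0],-0.3]]}}

```text
time: 3.9
ee_pos: [0.4245, -0.0338, 0.0751]
ee_rot: [[-0.937, -0.35, -0.001], [-0.35, 0.937, -0.001], [0.001, -0.001, -1.0]]
wrist_force: [-0.7, -0.9, 0.2]
opening: 0.449
```

Request:
{"method": "send_rows", "body": {"plan": [[[0,0,0],[0,0,0],-0.3],[[0,0,0],[0,0,0],-0.3],[[0,0,0],[0,0,0],-0.3],[[0,0,10],[0,0,0],-0.3],[[0,0,20],[0,0,0],-0.3]]}}

```text
time: 4.4
ee_pos: [0.4245, -0.0338, 0.0544]
ee_rot: [[-0.937, -0.35, -0.0], [-0.35, 0.937, -0.001], [0.0, -0.001, -1.0]]
wrist_force: [-0.3, -0.1, 0.4]
opening: 0.647
```

```bash
python3 -c "
from h import *
to(.424,-.0336,.0285,200.5)"
```

```text
t 4.4 pos [ 0.4245 -0.0338  0.0544] yawx -159.52 F [-0.34 -0.09  0.42] open 0.647 j [ 18.  18. -41.   0. -31. -87.]
shift mm [ 0.4  0.4 25.9] rot [-0.0005 -0.0004 -0.0003]
```

Request:
{"method": "send_rows", "body": {"plan": [[[0,0,10],[0,0,0],-0.3],[[0,0,20],[0,0,0],-0.3],[[0,0,26],[0,0,0],-0.3],[[0,0,26],[0,0,0],1],[[0,0,26],[0,0,0],1]], "force": 45}}

```text
time: 4.9
ee_pos: [0.4246, -0.0338, 0.0283]
ee_rot: [[-0.937, -0.35, -0.0], [-0.35, 0.937, -0.001], [0.001, -0.001, -1.0]]
wrist_force: [-0.3, 0.4, -0.0]
opening: 0.547
```

Request:
{"method": "send_rows", "body": {"plan": [[[0,0,0],[0,0,0],1],[[0,0,0],[0,0,0],1],[[0,0,0],[0,0,0],1],[[0,0,0],[0,0,0],1],[[0,0,0],[0,0,0],1]]}}

```text
time: 5.4
ee_pos: [0.4247, -0.0338, 0.0285]
ee_rot: [[-0.937, -0.35, 0.0], [-0.35, 0.937, -0.001], [0.0, -0.001, -1.0]]
wrist_force: [0.2, 0.1, 1.7]
opening: 0.176
```

Request:
{"method": "send_rows", "body": {"plan": [[[0,0,0],[0,0,0],1],[[0,0,0],[0,0,0],1],[[0,0,0],[0,0,0],1],[[0,0,0],[0,0,0],1],[[0,0,0],[0,0,0],1]]}}

```text
time: 5.9
ee_pos: [0.4247, -0.0338, 0.0286]
ee_rot: [[-0.937, -0.35, 0.0], [-0.35, 0.937, -0.001], [0.0, -0.001, -1.0]]
wrist_force: [0.8, 1.2, 1.0]
opening: 0.178
```

Request:
{"method": "send_rows", "body": {"plan": [[[0,0,-10],[0,0,0],1],[[-2,5,-25],[0,0,0.02],1],[[-10,24,-45],[0,0,0.08],1],[[-22,54,-60],[0,0,0.16],1],[[-36,88,-60],[0,0,0.25],1]]}}

```text
time: 6.4
ee_pos: [0.4284, 0.0623, 0.0908]
ee_rot: [[-0.995, -0.102, 0.004], [-0.102, 0.995, 0.001], [-0.004, 0.001, -1.0]]
wrist_force: [0.9, 0.2, -1.8]
opening: 0.177
```

```bash
python3 -c "
from h import *
to(.4325,.2151,.09,175.7)"
```

```text
t 6.4 pos [0.4284 0.0623 0.0908] yawx -174.12 F [ 0.9   0.17 -1.84] open 0.177 j [  30.   15.  -38.    0.  -37. -114.]
shift mm [-19.7 151.6   1. ] rot [0.0012 0.0039 0.1776]
```

Request:
{"method": "send_rows", "body": {"plan": [[[-4,35,1],[0,0.004,0.05],1],[[-8,70,1],[0,0.004,0.1],1],[[-13,105,1],[0,0.004,0.15],1],[[-17,135,1],[0,0.004,0.178],1],[[-20,151,1],[0,0.004,0.178],1]]}}

```text
time: 6.9
ee_pos: [0.4328, 0.2167, 0.0905]
ee_rot: [[-0.997, 0.073, 0.0], [0.073, 0.997, 0.002], [-0.0, 0.002, -1.0]]
wrist_force: [-0.2, -0.8, -2.1]
opening: 0.18
```

```bash
python3 -c "
from h import *
t=robot.get_image('top');s=robot.get_image('side')
to(.4325,.2151,.09,175.7)
cv2.imwrite('pics/t6.png',cv2.resize(t[190:290,230:350],None,fx=6,fy=6,interpolation=cv2.INTER_CUBIC))
cv2.imwrite('pics/s6.png',cv2.resize(s[190:290,280:400],None,fx=6,fy=6,interpolation=cv2.INTER_CUBIC))
"
```

```text
t 7.0 pos [0.4331 0.2163 0.0903] yawx 175.84 F [-1.1  -0.8  -1.99] open 0.177 j [  46.   19.  -31.   -0.  -40. -140.]
shift mm [ 0.5 -1.2  0.3] rot [0.0018 0.0004 0.0025]
```

View pics/t6.png

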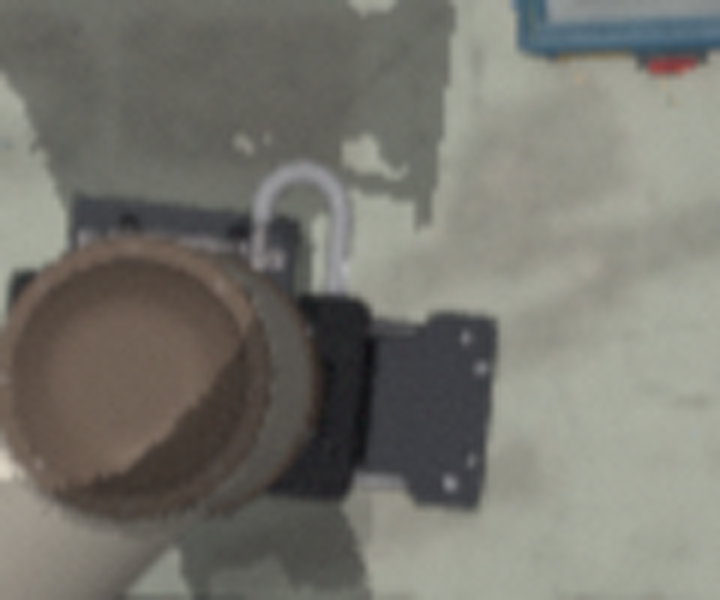

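View pics/s6.png

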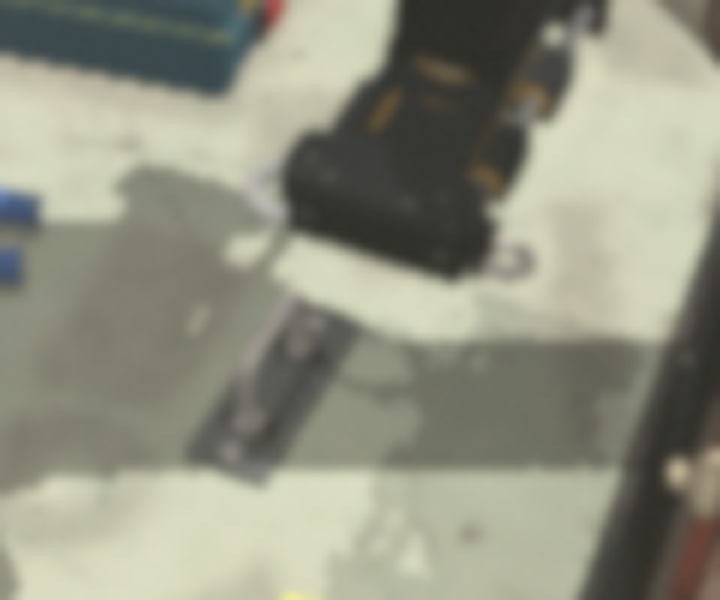

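```bash
python3 -c "
from h import *
q=lambda X,Y:(X/6+230-.4,Y/6+190-.4)
s_=lambda X,Y:(X/6+280-.4,Y/6+190-.4)
for c in((303,160),(250,215),(352,215),(330,285),(350,285)): print(onz('top',q(*c),.067).round(4))
print('bail side',onz('side',s_(534,262),.065).round(4))
print('pred', proj('top',[.532,.2058,.067]),q(303,160))
"
```

```text
[0.5326 0.2086 0.067 ]
[0.5083 0.2304 0.067 ]
[0.5095 0.1866 0.067 ]
[0.4793 0.1949 0.067 ]
[0.4795 0.1864 0.067 ]
bail side [0.3973 0.2154 0.065 ]
pred [281.17330364 216.51359629] (280.1, 216.26666666666665)
```

Request:
{"method": "send_rows", "body": {"plan": [[[0,-1,10],[0.002,0,0.002],1],[[0,-1,25],[0.002,0,0.002],1],[[0,-1,40],[0.002,0,0.002],1],[[0,-1,50],[0.002,0,0.002],1],[[0,-1,52],[0.002,0,0.002],1]]}}

```text
time: 7.5
ee_pos: [0.4322, 0.2136, 0.0368]
ee_rot: [[-0.997, 0.076, -0.003], [0.076, 0.997, -0.003], [0.002, -0.003, -1.0]]
wrist_force: [0.1, 0.1, -2.2]
opening: 0.178
```

```bash
python3 -c "
from h import *
t=robot.get_image('top');s=robot.get_image('side')
to(.4331,.2151,.0385,175.7)
cv2.imwrite('pics/t7.png',cv2.resize(t[190:290,230:350],None,fx=6,fy=6,interpolation=cv2.INTER_CUBIC))
cv2.imwrite('pics/s7.png',cv2.resize(s[190:290,280:400],None,fx=6,fy=6,interpolation=cv2.INTER_CUBIC))
"
```

```text
t 7.6 pos [0.433  0.2147 0.0379] yawx 175.69 F [ 0.58 -0.32 -2.28] open 0.177 j [  46.   24.  -34.    0.  -32. -140.]
shift mm [-0.1  0.5 -0.6] rot [-0.0012 -0.0003 -0.0001]
```

View pics/t7.png

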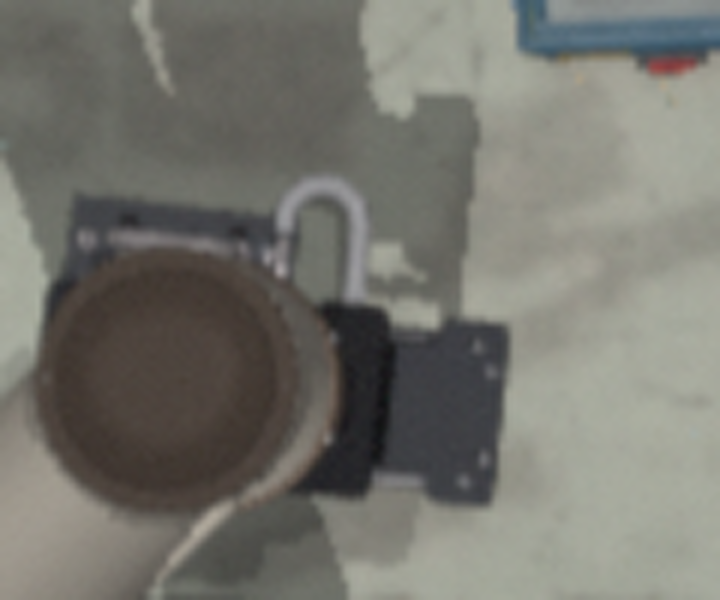

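View pics/s7.png

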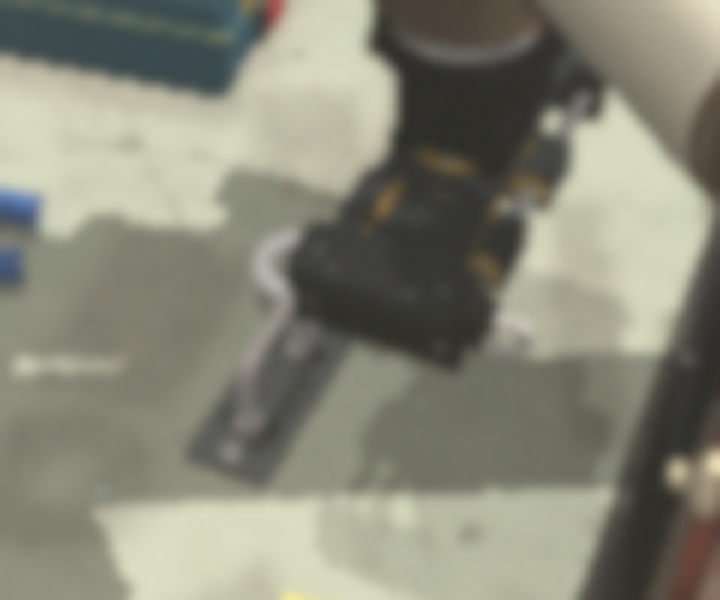

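Request:
{"method": "send_rows", "body": {"plan": [[[0,2,-0.5],[0,0,0],1],[[0,4,-0.5],[0,0,0],1],[[0,7,-0.5],[0,0,0],1],[[0,9,-0.5],[0,0,0],1],[[0,10,-0.5],[0,0,0],1]]}}

```text
time: 8.1
ee_pos: [0.4339, 0.2251, 0.0386]
ee_rot: [[-0.997, 0.075, 0.0], [0.075, 0.997, -0.001], [-0.0, -0.001, -1.0]]
wrist_force: [-0.4, 0.4, -2.6]
opening: 0.175
```

Request:
{"method": "send_rows", "body": {"plan": [[[0,1,0],[0,0,0],1],[[0,2,0],[0,0,0],1],[[0,3,0],[0,0,0],1],[[0,4,0],[0,0,0],1],[[0,5,0],[0,0,0],1]]}}

```text
time: 8.6
ee_pos: [0.434, 0.2296, 0.0385]
ee_rot: [[-0.997, 0.075, -0.001], [0.075, 0.997, -0.002], [0.001, -0.002, -1.0]]
wrist_force: [0.9, -1.9, -1.9]
opening: 0.179
```

Request:
{"method": "send_rows", "body": {"plan": [[[0,1,0],[0,0,0],1],[[0,2,0],[0,0,0],1],[[0,3,0],[0,0,0],1],[[0,4,0],[0,0,0],1],[[0,5,0],[0,0,0],1]]}}

```text
time: 9.1
ee_pos: [0.4342, 0.2344, 0.0384]
ee_rot: [[-0.997, 0.075, -0.001], [0.076, 0.997, -0.002], [0.001, -0.002, -1.0]]
wrist_force: [0.9, -1.7, -2.0]
opening: 0.179
```

Request:
{"method": "send_rows", "body": {"plan": [[[0,1.5,0],[0,0,0],1],[[0,3,0],[0,0,0],1],[[0,4.5,0],[0,0,0],1],[[0,6,0],[0,0,0],1],[[0,7,0],[0,0,0],1]]}}

```text
time: 9.6
ee_pos: [0.4344, 0.2413, 0.0382]
ee_rot: [[-0.997, 0.076, -0.002], [0.076, 0.997, -0.003], [0.002, -0.003, -1.0]]
wrist_force: [-0.5, -2.8, -2.0]
opening: 0.174
```

Request:
{"method": "send_rows", "body": {"plan": [[[0,1.5,0],[0,0,0],1],[[0,3,0],[0,0,0],1],[[0,4.5,0],[0,0,0],1],[[0,6,0],[0,0,0],1],[[0,7,0],[0,0,0],1]]}}

```text
time: 10.1
ee_pos: [0.4348, 0.2482, 0.0381]
ee_rot: [[-0.997, 0.076, -0.002], [0.076, 0.997, -0.003], [0.002, -0.003, -1.0]]
wrist_force: [-0.9, -3.4, -2.8]
opening: 0.178
```

```bash
python3 -c "
from h import *
t=robot.get_image('top');s=robot.get_image('side')
to(.4365,.2580,.0385,175.7)
cv2.imwrite('pics/t8.png',cv2.resize(t[190:290,230:350],None,fx=6,fy=6,interpolation=cv2.INTER_CUBIC))
cv2.imwrite('pics/s8.png',cv2.resize(s[190:290,280:400],None,fx=6,fy=6,interpolation=cv2.INTER_CUBIC))
"
```

```text
t 10.2 pos [0.4348 0.2483 0.0381] yawx 175.66 F [-1.31 -2.82 -2.  ] open 0.177 j [  48.   25.  -31.    0.  -34. -143.]
shift mm [-1.   9.8 -0.4] rot [-0.0031 -0.002  -0.0006]
```

View pics/t8.png

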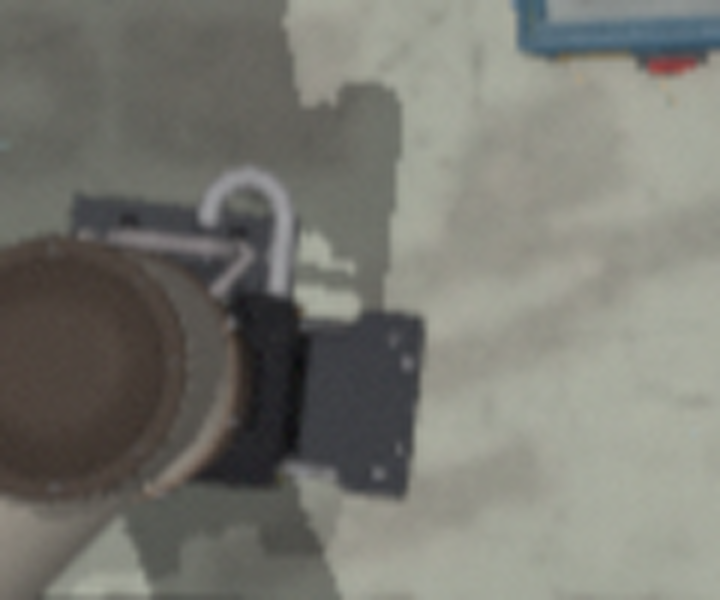

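View pics/s8.png

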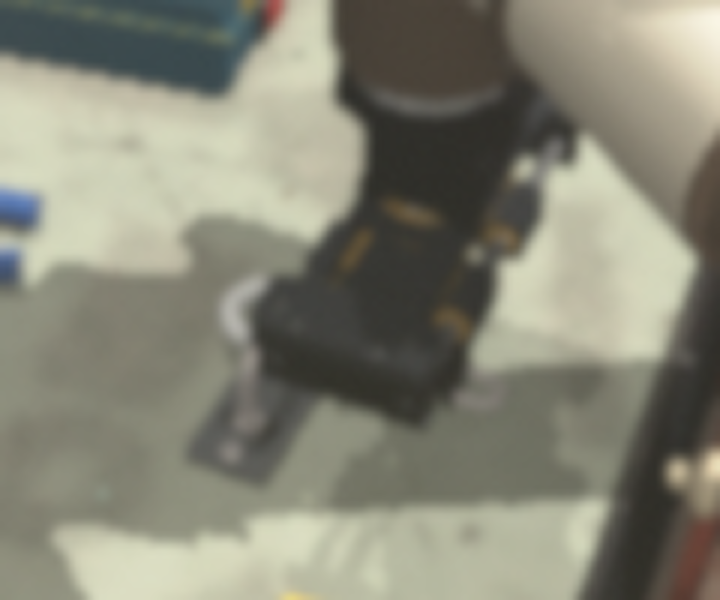

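Request:
{"method": "send_rows", "body": {"plan": [[[0,1,0],[0,0,0],1],[[0,2,0],[0,0,0],1],[[0,3,0],[0,0,0],1],[[0,4,0],[0,0,0],1],[[0,5,0],[0,0,0],1]]}}

```text
time: 10.7
ee_pos: [0.4351, 0.2533, 0.0381]
ee_rot: [[-0.997, 0.076, -0.002], [0.076, 0.997, -0.003], [0.002, -0.003, -1.0]]
wrist_force: [-0.4, -3.1, -1.3]
opening: 0.18
```

Request:
{"method": "send_rows", "body": {"plan": [[[0,1,0],[0,0,0],1],[[0,2,0],[0,0,0],1],[[0,3,0],[0,0,0],1],[[0,4,0],[0,0,0],1],[[0,4,0],[0,0,0],1]]}}

```text
time: 11.2
ee_pos: [0.4354, 0.2576, 0.0381]
ee_rot: [[-0.997, 0.075, -0.002], [0.075, 0.997, -0.003], [0.002, -0.003, -1.0]]
wrist_force: [-1.4, -2.4, -2.2]
opening: 0.177
```

Request:
{"method": "send_rows", "body": {"plan": [[[2,0,0],[0,0,0],1],[[4,0,0],[0,0,0],1],[[6,0,0],[0,0,0],1],[[8,0,0],[0,0,0],1],[[10,0,0],[0,0,0],1]]}}

```text
time: 11.7
ee_pos: [0.4264, 0.2598, 0.0387]
ee_rot: [[-0.997, 0.074, 0.001], [0.074, 0.997, 0.0], [-0.001, 0.0, -1.0]]
wrist_force: [0.5, 0.6, -1.8]
opening: 0.177
```

Request:
{"method": "send_rows", "body": {"plan": [[[2,0,0],[0,0,0],1],[[4,0,0],[0,0,0],1],[[6,0,0],[0,0,0],1],[[7,0,0],[0,0,0],1],[[8,0,0],[0,0,0],1]]}}

```text
time: 12.2
ee_pos: [0.4184, 0.2604, 0.0387]
ee_rot: [[-0.997, 0.074, 0.001], [0.074, 0.997, 0.0], [-0.001, 0.0, -1.0]]
wrist_force: [-1.0, 0.3, -2.0]
opening: 0.178
```

```bash
python3 -c "
from h import *
t=robot.get_image('top');s=robot.get_image('side')
to(.4094,.2520,.0385,175.7)
cv2.imwrite('pics/t9.png',cv2.resize(t[190:290,230:350],None,fx=6,fy=6,interpolation=cv2.INTER_CUBIC))
cv2.imwrite('pics/s9.png',cv2.resize(s[190:290,280:400],None,fx=6,fy=6,interpolation=cv2.INTER_CUBIC))
"
```

```text
t 12.3 pos [0.4183 0.2604 0.0387] yawx 175.76 F [-0.15 -0.36 -2.24] open 0.176 j [  51.   25.  -32.    0.  -33. -145.]
shift mm [ 8.3 -9.   0.2] rot [-0.      0.0005  0.001 ]
```

View pics/t9.png

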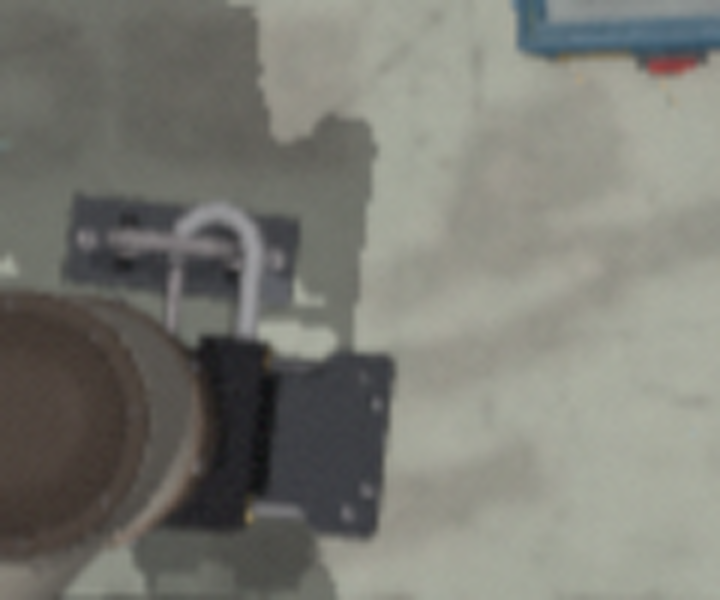

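View pics/s9.png

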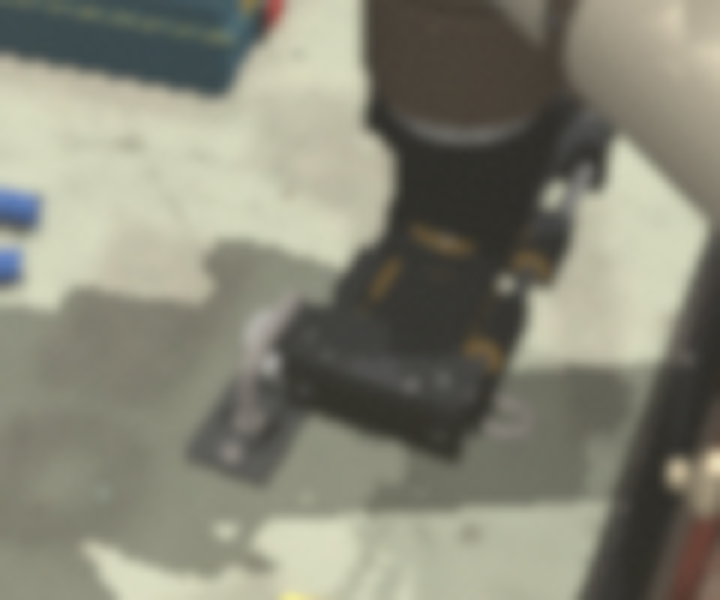

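Request:
{"method": "send_rows", "body": {"plan": [[[1,-2,0],[0,0,0],1],[[2,-4,0],[0,0,0],1],[[3,-6,0],[0,0,0],1],[[4,-6,0],[0,0,0],1],[[5,-6,0],[0,0,0],1]], "force": 58}}

```text
time: 12.8
ee_pos: [0.4129, 0.2547, 0.0387]
ee_rot: [[-0.997, 0.074, 0.001], [0.074, 0.997, 0.0], [-0.001, 0.0, -1.0]]
wrist_force: [-0.1, -0.2, -2.6]
opening: 0.175
```

Request:
{"method": "send_rows", "body": {"plan": [[[0.5,0,0],[0,0,0],1],[[1,0,0],[0,0,0],1],[[1.5,0,0],[0,0,0],1],[[2,0,0],[0,0,0],1],[[2,0,0],[0,0,0],1]]}}

```text
time: 13.3
ee_pos: [0.4108, 0.2548, 0.0387]
ee_rot: [[-0.997, 0.074, 0.001], [0.074, 0.997, -0.0], [-0.001, -0.0, -1.0]]
wrist_force: [-0.9, -0.1, -2.4]
opening: 0.179
```

Request:
{"method": "send_rows", "body": {"plan": [[[0.5,0,0],[0,0,0],1],[[1,0,0],[0,0,0],1],[[1,0,0],[0,0,0],1],[[1,0,0],[0,0,0],1],[[1,0,0],[0,0,0],1]]}}

```text
time: 13.8
ee_pos: [0.4098, 0.2549, 0.0387]
ee_rot: [[-0.997, 0.074, 0.001], [0.074, 0.997, 0.0], [-0.001, 0.0, -1.0]]
wrist_force: [0.4, -0.4, -2.0]
opening: 0.179
```

Request:
{"method": "send_rows", "body": {"plan": [[[0.4,0,0],[0,0,0],1],[[0.8,0,0],[0,0,0],1],[[1.0,0,0],[0,0,0],1],[[1,0,0],[0,0,0],1],[[1,0,0],[0,0,0],1]]}}

```text
time: 14.3
ee_pos: [0.4094, 0.2553, 0.0389]
ee_rot: [[-0.997, 0.074, 0.002], [0.074, 0.997, 0.001], [-0.002, 0.001, -1.0]]
wrist_force: [4.5, -0.9, -3.1]
opening: 0.178
```

Request:
{"method": "send_rows", "body": {"plan": [[[0.3,0,0],[0,0,0],1],[[0.6,0,0],[0,0,0],1],[[0.8,0,0],[0,0,0],1],[[0.8,0,0],[0,0,0],1],[[0.8,0,0],[0,0,0],1]]}}

```text
time: 14.8
ee_pos: [0.4093, 0.2556, 0.0391]
ee_rot: [[-0.997, 0.074, 0.003], [0.074, 0.997, 0.001], [-0.003, 0.002, -1.0]]
wrist_force: [6.9, -2.3, -3.1]
opening: 0.176
```

Request:
{"method": "send_rows", "body": {"plan": [[[0.9,-0.2,0],[0,0,0],1],[[1.1,-0.2,0],[0,0,0],1],[[1.2,-0.2,0],[0,0,0],1],[[1.3,-0.2,0],[0,0,0],1],[[1.3,-0.2,0],[0,0,0],1]]}}

```text
time: 15.3
ee_pos: [0.4092, 0.2557, 0.0393]
ee_rot: [[-0.997, 0.074, 0.005], [0.074, 0.997, 0.003], [-0.005, 0.003, -1.0]]
wrist_force: [8.8, -2.0, -4.0]
opening: 0.173
```

```bash
python3 -c "
from h import *
to(.4093,.2555,.0385,175.7)
"
```

```text
t 15.3 pos [0.4092 0.2557 0.0393] yawx 175.74 F [ 8.75 -2.05 -4.05] open 0.173 j [  51.   24.  -34.    0.  -32. -146.]
shift mm [-0.1 -0.2  0.8] rot [0.0029 0.0046 0.0008]
```

Request:
{"method": "send_rows", "body": {"plan": [[[1.5,-0.3,0.2],[0.001,0.002,0],1],[[1.7,-0.3,0.2],[0.001,0.002,0],1],[[1.8,-0.3,0.2],[0.001,0.002,0],1],[[1.9,-0.3,0.2],[0.001,0.002,0],1],[[1.9,-0.3,0.2],[0.001,0.002,0],1]]}}

```text
time: 15.8
ee_pos: [0.4091, 0.256, 0.0394]
ee_rot: [[-0.997, 0.074, 0.006], [0.075, 0.997, 0.003], [-0.005, 0.004, -1.0]]
wrist_force: [12.2, -4.2, -5.6]
opening: 0.176
```

Request:
{"method": "send_rows", "body": {"plan": [[[2.0,-0.5,0.2],[0.001,0.002,0],1],[[2.1,-0.5,0.2],[0.001,0.002,0],1],[[2.1,-0.5,0.2],[0.001,0.002,0],1],[[2.1,-0.5,0.2],[0.001,0.002,0],1],[[2.1,-0.5,0.2],[0.001,0.002,0],1]]}}

```text
time: 16.3
ee_pos: [0.4091, 0.2561, 0.0395]
ee_rot: [[-0.997, 0.075, 0.007], [0.075, 0.997, 0.004], [-0.007, 0.005, -1.0]]
wrist_force: [13.3, -5.0, -6.0]
opening: 0.175
```

Request:
{"method": "send_rows", "body": {"plan": [[[2.1,-0.5,0.2],[0.001,0.002,0],1],[[2.1,-0.5,0.2],[0.001,0.002,0],1],[[2.1,-0.5,0.2],[0.001,0.002,0],1],[[2.1,-0.5,0.2],[0.001,0.002,0],1],[[2.1,-0.5,0.2],[0.001,0.002,0],1]]}}

```text
time: 16.8
ee_pos: [0.409, 0.2564, 0.0396]
ee_rot: [[-0.997, 0.075, 0.008], [0.075, 0.997, 0.005], [-0.008, 0.006, -1.0]]
wrist_force: [12.4, -4.4, -5.9]
opening: 0.176
```

Request:
{"method": "send_rows", "body": {"plan": [[[2.1,-0.5,0.2],[0.001,0.002,0],1],[[2.1,-0.5,0.2],[0.001,0.002,0],1],[[2.1,-0.5,0.2],[0.001,0.002,0],1],[[2.1,-0.5,0.2],[0.001,0.002,0],1],[[2.1,-0.5,0.2],[0.001,0.002,0],1]]}}

```text
time: 17.3
ee_pos: [0.409, 0.2566, 0.0397]
ee_rot: [[-0.997, 0.075, 0.009], [0.075, 0.997, 0.006], [-0.009, 0.007, -1.0]]
wrist_force: [13.9, -4.9, -6.8]
opening: 0.178
```

```bash
python3 -c "
from h import *
t=robot.get_image('top');s=robot.get_image('side')
to(.4093,.2555,.0385,175.7)
cv2.imwrite('pics/t10.png',cv2.resize(t[190:290,230:350],None,fx=6,fy=6,interpolation=cv2.INTER_CUBIC))
"
```

```text
t 17.4 pos [0.409  0.2565 0.0397] yawx 175.68 F [13.52 -3.87 -5.95] open 0.175 j [  52.   24.  -34.    0.  -31. -146.]
shift mm [-0.4 -1.   1.2] rot [ 0.0071  0.009  -0.0003]
```

View pics/t10.png

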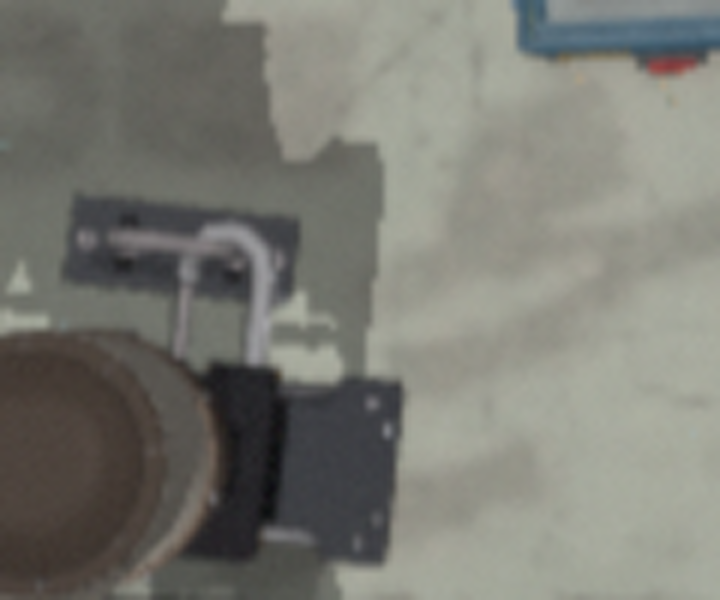

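Request:
{"method": "send_rows", "body": {"plan": [[[1,-0.5,0.2],[0.002,0.003,0],1],[[0,-0.5,0.4],[0.004,0.005,0],1],[[-1,-1,0.6],[0.007,0.009,0],1],[[-2,-1,1],[0.007,0.009,0],1],[[-3,-1,1],[0.007,0.009,0],1]]}}

```text
time: 17.9
ee_pos: [0.4112, 0.255, 0.0385]
ee_rot: [[-0.997, 0.075, -0.001], [0.075, 0.997, -0.001], [0.001, -0.001, -1.0]]
wrist_force: [0.8, -0.7, -2.0]
opening: 0.179
```

Request:
{"method": "send_rows", "body": {"plan": [[[0,0,1],[0,0,0],1],[[0,0,2],[0,0,0],1],[[0,0,3],[0,0,0],1],[[0,0,3],[0,0,0],1],[[0,0,3],[0,0,0],1]]}}

```text
time: 18.4
ee_pos: [0.4111, 0.255, 0.0354]
ee_rot: [[-0.997, 0.075, -0.002], [0.075, 0.997, -0.001], [0.001, -0.001, -1.0]]
wrist_force: [0.5, -0.4, -2.3]
opening: 0.176
```

```bash
python3 -c "
from h import *
to(.4120,.2555,.0340,175.7)
"
```

```text
t 18.4 pos [0.4111 0.255  0.0354] yawx 175.68 F [ 0.53 -0.38 -2.35] open 0.176 j [  51.   24.  -34.   -0.  -32. -145.]
shift mm [-0.9  0.6  1.4] rot [-0.0011 -0.0014 -0.0003]
```

Request:
{"method": "send_rows", "body": {"plan": [[[-1,0.5,0],[0,0,0],1],[[-2,0.5,0.5],[0,0,0],1],[[-2,0.5,1],[0,0,0],1],[[-2,0.5,1.5],[0,0,0],1],[[-2,0.5,2],[0,0,0],1]]}}

```text
time: 18.9
ee_pos: [0.4133, 0.2555, 0.0336]
ee_rot: [[-0.997, 0.075, -0.001], [0.075, 0.997, -0.001], [0.001, -0.001, -1.0]]
wrist_force: [-1.4, -0.3, 0.5]
opening: 0.174
```

Request:
{"method": "send_rows", "body": {"plan": [[[0,0,0.5],[0,0,0],1],[[0,0,1],[0,0,0],1],[[0,0,1.5],[0,0,0],1],[[0,0,1.5],[0,0,0],1],[[0,0,1.5],[0,0,0],1]]}}

```text
time: 19.4
ee_pos: [0.4133, 0.2557, 0.0324]
ee_rot: [[-0.997, 0.075, -0.001], [0.075, 0.997, -0.0], [0.001, -0.0, -1.0]]
wrist_force: [-2.7, 1.0, 4.7]
opening: 0.177
```

Request:
{"method": "send_rows", "body": {"plan": [[[0,0,-0.3],[0,0,0],-0.3],[[0,0,-0.3],[0,0,0],-0.3],[[0,0,-0.3],[0,0,0],-0.3],[[0,0,-0.3],[0,0,0],-0.3],[[0,0,-0.3],[0,0,0],-0.3]]}}

```text
time: 19.9
ee_pos: [0.4133, 0.2556, 0.0325]
ee_rot: [[-0.997, 0.075, -0.001], [0.075, 0.997, -0.001], [0.001, -0.001, -1.0]]
wrist_force: [0.3, -0.8, -0.5]
opening: 0.546
```

Request:
{"method": "send_rows", "body": {"plan": [[[0,0,0],[0,0,0],-0.3],[[0,0,0],[0,0,0],-0.3],[[0,0,-10],[0,0,0],-0.3],[[0,0,-25],[0,0,0],-0.3],[[0,0,-45],[0,0,0],-0.3]]}}

```text
time: 20.4
ee_pos: [0.4131, 0.2552, 0.0781]
ee_rot: [[-0.997, 0.075, -0.002], [0.075, 0.997, -0.002], [0.002, -0.002, -1.0]]
wrist_force: [0.3, 0.0, -0.3]
opening: 0.652
```

Request:
{"method": "send_rows", "body": {"plan": [[[0,0,-40],[0,0,0],-0.3],[[0,0,-80],[0,0,0],-0.3],[[0,-40,-100],[0,0,0],-0.3],[[0,-80,-110],[0,0,0],-0.3],[[0,-120,-110],[0,0,0],-0.3]]}}

```text
time: 20.9
ee_pos: [0.4047, 0.1352, 0.1909]
ee_rot: [[-0.997, 0.074, 0.002], [0.074, 0.997, 0.001], [-0.002, 0.002, -1.0]]
wrist_force: [1.5, -0.3, -0.8]
opening: 0.649
```

Request:
{"method": "send_rows", "body": {"plan": [[[0,-40,0],[0,0,0],-0.3],[[0,-80,0],[0,0,0],-0.3],[[0,-120,0],[0,0,0],-0.3],[[0,-150,0],[0,0,0],-0.3],[[0,-150,0],[0,0,0],-0.3]]}}

```text
time: 21.4
ee_pos: [0.3926, -0.0169, 0.1913]
ee_rot: [[-0.997, 0.078, 0.003], [0.078, 0.997, 0.002], [-0.002, 0.002, -1.0]]
wrist_force: [0.4, -0.7, -0.1]
opening: 0.649
```

```bash
python3 -c "
from h import *
t=robot.get_image('top');s=robot.get_image('side')
to(.4120,.0,.15,175.7)
cv2.imwrite('pics/t11.png',cv2.resize(t[190:290,230:350],None,fx=6,fy=6,interpolation=cv2.INTER_CUBIC))
cv2.imwrite('pics/s11.png',s[100:,150:550][:300])
"
```

```text
t 21.5 pos [ 0.3937 -0.0149  0.1913] yawx 175.68 F [ 1.02 -0.25  0.24] open 0.654 j [  22.    2.  -35.   -0.  -53. -116.]
shift mm [-17.   16.2  41.4] rot [ 0.0021  0.0035 -0.0003]
```

View pics/t11.png

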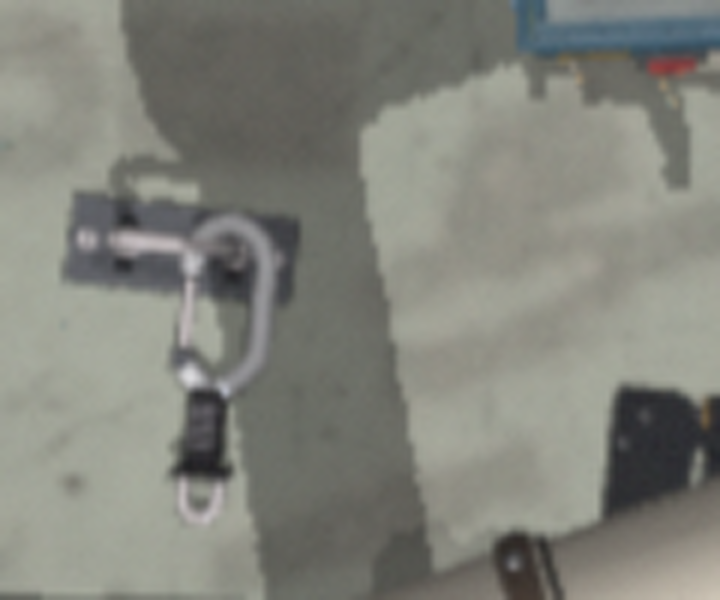

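View pics/s11.png

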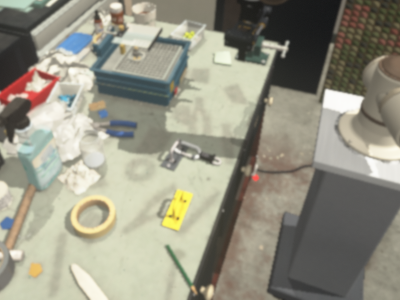

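```bash
python3 -c "
from h import *
t=robot.get_image('top');s=robot.get_image('side')
o=cv2.imread('pics/top0.png')
k=dict(fx=12,fy=12,interpolation=cv2.INTER_CUBIC)
cv2.imwrite('pics/t12.png',np.vstack([cv2.resize(o[218:243,235:287],None,**k),cv2.resize(t[218:243,235:287],None,**k)]))
cv2.imwrite('pics/s12.png',cv2.resize(s[225:280,295:375],None,fx=9,fy=9,interpolation=cv2.INTER_CUBIC))
"
```

```text
(no output)
```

View pics/t12.png

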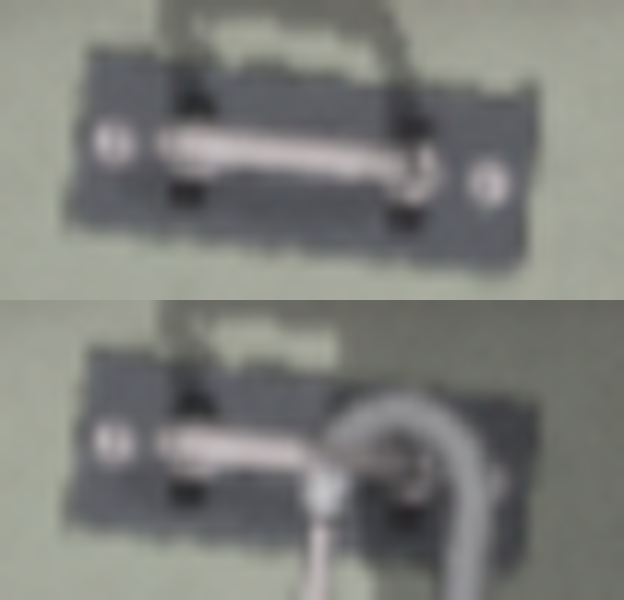

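View pics/s12.png

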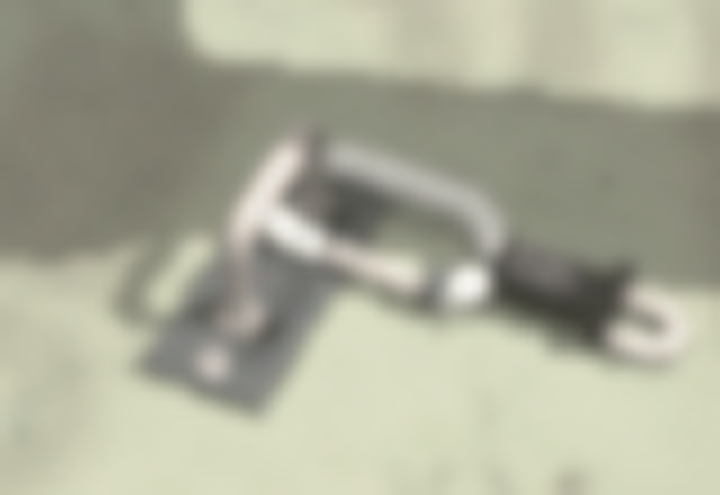

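```bash
python3 -c "
from cell import robot
print(robot.finish_job())"
```

```text
the job is handed in; nothing more can be done
None
```

I clipped the snap hook round the right leg of the dark anchor loop, tugged it and released it. The job was handed in at about 21.6 s of the 64 s allowed; no verdict is reported.

- **Clipping:** The first attempt to grip the hook failed because the fingers were still closing when I lifted. I reopened and gripped it again without trouble. The gate then opened against the leg at about 2 to 3.5 N, and the pictures show the leg inside and the gate shut.
- **Tug:** The horizontal pull measured at the wrist was about 13 to 14.7 N for just over a second. The highest total reading, including about 2 N of hook weight, was about 16 N, below the 20 N limit.
- **Final state:** The last pictures show the gate shut and the hook lying flat, with the leg inside the ring. From the arm's pose at release, I work out the slot's middle at about x 79, y -4 mm in the hook's frame, inside the required range. The open gripper is well clear of the hook.
- **Not measured:** I did not measure the hook's final height or tilt, or its load on the loop. In lowering, the hook pressed down on the loop with about 7 N before I let go.
- **Bystanders:** My moves stayed away from the pliers, jar and glass, and they look undisturbed in the final side picture. I did not measure their positions.

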